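# Set the overhang of a board on the cutting stand and hold it

## Robot

A 7-joint arm with a two-finger parallel gripper is mounted at the origin on the work surface. World frame = base frame: x ahead of the robot, y to its left, z up, the work surface at z = 0. Lengths are in mm, angles in rad, forces in N, time in s.
With the tool pointing down it reaches from about 425 to 825 mm from the base axis. Payload 3.6 kg.
Tool frame: the origin (TCP) lies at the very end of the fingers, on their centre line; the grasp point (between the pads) lies manip.grasp_offset behind it (manip.grasp_offset is the distance from the TCP to the grasp point, in mm); y points along the fingers, z is the direction in which the jaws open and shut, and the axes are right-handed (so a half turn about y gives the same grasp; the last joint's range is limited). The gripper opens to 85 mm and grips with 20 to 120 N. Pads are 22 mm wide; open, the fingers measure 114 mm over their backs; the gripper's body (76 mm by 85 mm) begins 54 mm behind the grasp point. The pads swing forward as they close: fully open they stand 13 mm farther back than shut.
Start: joints at [1.083, 0.615, -0.013, 1.423, 0.008, 1.103, -0.04], TCP at [289.62, -581.879, 231.297] pointing down, gripper open.
Joint ranges: [-3.12, 3.12], [-0.3, 2.06], [-1.34, 1.32], [0.26, 2.42], [-1.36, 4.5], [0.01, 1.98], [-2.84, 2.84]. Speed limits (rad/s): [2.79, 2.79, 3.14, 3.14, 3.14, 3.14, 3.14].

## Interface

Orientations are given as a unit quaternion [x, y, z, w].
In Python, from station import manip, vision gives the robot as it stands.
- The arm moves only by the tool carry_out, never from a script. Its arguments are lists of equal length, an entry for each row: "slide": the shift along the tool's x, y, z in cm, a list of three; "spin": the turn about the tool's y in rad; "hand": the finger opening in cm, from 0 to 8.54. A call has 1 to 20 rows; each row is the pose to reach, as a shift and turn from the pose commanded when the call began, along the tool's axes at that moment; what a row does not reach only later rows make up. A row lasts 1/10 s, in which the tool goes at most 50 mm and 8.59 degrees, less where a joint would pass 70% of its speed; a pose out of reach is approached as far as the arm can. A call with a gripper value outside its range is refused whole. The fingers move at their own pace and stop on an object; the grip force is fixed at half the most. Time passes only in rows, so rows that repeat a pose let the fingers close. It gives the time, the measured TCP pose, the force and the opening at its end, in the units of the state.
- manip.get_state(): the state, without advancing time (a new reading comes with each control period).
- vision.get_image(name): name is "scene" or "top" or "wrist"; returns the picture (384x512x3 uint8, red, green, blue); there is no depth.
- vision.camera_model(name): a dict with "K" (3x3 intrinsics, pixels), "world_to_cam" (4x4, takes a point from world to camera coordinates); the wrist camera has in their place "T_tool_cam" (4x4, takes a point from camera to tool coordinates, whose origin is the TCP and whose axes are the tool frame's). Camera axes: x right, y down, z forward; pixel columns grow to the right and rows downward; lengths in mm; the calibration is good to about 2 mm. A picture is of the moment at which its call begins: read the wrist's pose just before it. camera_model takes no time and is no camera call.
- manip.finish_job(): hands the job in, once; it reports no verdict.
Trained networks look in the newest picture that a camera, given by its name, has taken for a name from the list of things; names that differ only in an ending like _2 or _b are one class to them, and where a whole thing is asked for, a point or a joint stands for the part that bears it (a point fixed in the world has none). Each returns a list of dicts, best first, with "conf" (0 to 1); they miss things now and then, are a little off and sometimes report something else, mostly with a low value. They report only what shows in the picture. A call takes as long as a camera call. They do not tell look-alikes from the thing itself.
- vision.regions_of(name, camera): "region" (384x512 bool, what is visible of it) and "point" ([row, column] in pixels, amid what is visible of it).
The state is a dict: "time_s": time; "joint_pos": joint angles; "qvel": joint speeds; "effort": joint torques, N m; "eef_pos": TCP position; "tcp_rot": TCP orientation; "wrist_force": force on the tool from outside, world axes, zero at the start; "moment": the same for the moment, N m; "gripper_width": finger opening in mm.
Only numpy, scipy, OpenCV 4.12 (cv2) and the standard library are available. Lean on these libraries where they do the work, as an engineer would, in place of code of your own. Each camera call takes 0.05 s, during which the arm holds its last target.

## Task

Press both orange stop pins of the blue cutting stand fully down, flush with its top, so that the board can pass. Then slide the board straight out over them, flat on the stand without lifting it off, until its outer end is level with the red band of the gauge; so far out it would tip by itself, so finish while still holding its rear part down, the board lying level on the stand. Leave the jar, the screwdriver and the tape measure where they are.

Things in the scene. Friction and masses are not known exactly. Their poses are not given: they have to be found in the camera images.
- stand: Fixed low cutting stand: blue painted top 200 mm (its x) by 320 mm (its y), upper face 80 mm above the bench, 30 mm thick, on two plywood feet. Origin: centre of its underside, on the bench. The board is slid along the stand's -y axis, past its outer edge at y = -160 mm. Where the rear of the board sticks out past the inner edge (y = +160 mm) at the start there is nothing under it.
- stand_edge (a point): Middle of the stand's outer edge, on its upper face (80 mm above the bench). Axes as the stand's.
- dog0 (a joint): Orange round stop pin, 20 mm in diameter, upright in the stand at its x = -17 mm, y = -135 mm. Value in m is how far it has been pushed down from its highest position: at 0 its top stands 14 mm above the stand's upper face, at 0.014 it is flush, its stop is at 0.015. It starts between 0 and 0.004, moves stiffly (about 4 N, no spring) and stays where it is left.
- dog1 (a joint): The other stop pin, the same, at the stand's x = +17 mm, y = -135 mm.
- dog0_top (a point): Centre of the top face of the pin dog0; it moves with the pin.
- dog1_top (a point): Centre of the top face of the pin dog1; it moves with the pin.
- board: Loose light wood shelf board, 50 mm wide (its x), 340 mm long (its y), 25 mm thick, about 0.15 to 0.3 kg, evenly heavy, lying flat on the stand roughly along the stand's y. Origin: centre of its underside. Its outer end (-y) starts 50 to 80 mm short of the centres of the pins; its rear end sticks out past the stand's inner edge. It balances at its middle, so it tips over the outer edge once it overhangs by more than 170 mm, and the mark asks for 190 to 220 mm.
- board_end (a point): Middle of the top edge of the board's outer (-y) end, 170 mm from its middle and 25 mm above its underside. Axes as the board's.
- gauge: Fixed overhang gauge on the bench beside the path of the board, on the stand's +x side: round steel foot 68 mm across, thin post, and a level white plate 60 mm (its x) by 70 mm (its y), top 103 mm above the bench, with a red band 16 mm wide (in y) across its middle. Turned like the stand. Origin: centre of the underside of the foot, below the middle of the band. Its plate stays 35 mm clear of the side of a centred board.
- gauge_mark (a point): Middle of the red band at the edge of the gauge's plate that faces the board's path, on top (103 mm above the bench). Axes as the stand's: the board's outer end shall have the same y as this in the stand's frame.
- screw_jar: Bystander: closed glass jar, 56 mm across, 75 mm high, origin at the centre of its underside.
- screwdriver: Bystander: screwdriver lying on the bench, origin at the underside of its middle.
- tape_measure: Bystander: yellow tape measure case 70 x 36 x 66 mm, origin at the centre of its underside.
There are look-alikes about, which are no part of the job. What is shaped like the gauge but purple or turquoise is not meant.

How it is judged:
By the outcome, as a careful person would: the job done as asked, in the order asked, and still so for the second after the job is handed in, while the arm keeps its last pose, push and grip.
It also fails if it takes over 51 s, if anything falls off the work surface, if the arm or the gripper's body presses on something with over 40 N, if the wrist force passes 120 N, or if a joint passes its speed limit or range.

## Working session

There is one attempt and no reset: what is moved stays moved. The work goes in short steps, Python scripts to look and compute and a tool call to move; the robot and the scene stay as the last step left them, time stands still between calls to the robot, and variables do not carry over. Pictures are saved under pics/ and viewed, and the job is handed in when it is done.

Besides the shell and the picture viewer there is one more tool, called after ">>>" as name([rows], argument=value, ...), one row to a line, values as JSON. carry_out: Moves the arm, as the interface text tells. Its arguments: {"type":"object","properties":{"slide":{"type":"array"},"spin":{"type":"array"},"hand":{"type":"array"}},"required":["slide","spin","hand"]}

```bash
ls; mkdir -p pics
python3 - <<'E'
from station import manip, vision
import cv2
print(manip.get_state()); print(manip.grasp_offset)
for n in ["scene","top","wrist"]:
    im=vision.get_image(n); cv2.imwrite(f"pics/{n}0.png",im[:,:,::-1])
    print(n,vision.camera_model(n))
E
```

```text
pics
{'time_s': 0.0, 'joint_pos': array([ 1.08252658,  0.61590838, -0.01260706,  1.4249259 ,  0.00808262,
        1.10339144, -0.04038186]), 'qvel': array([ 0.00084489, -0.00068159,  0.00049548,  0.00083504, -0.00259734,
        0.00035847, -0.00012146]), 'effort': array([ 3.04965636e-05, -4.69220495e+01,  2.59329155e-01, -1.71038353e+01,
        9.96145362e-03,  9.76198877e-03,  6.96923351e-06]), 'eef_pos': array([ 289.2592437 , -581.22541112,  230.13625464]), 'tcp_rot': array([-0.16205587,  0.6892238 , -0.68745021,  0.16161885]), 'wrist_force': array([0.76672997, 0.08422914, 0.53826401]), 'moment': array([0.02854696, 0.00071206, 0.00417963]), 'gripper_width': 85.58467515292227}
18.700000000000003
scene {'K': array([[402.16370024,   0.        , 251.68277081],
       [  0.        , 402.16370024, 192.35780837],
       [  0.        ,   0.        ,   1.        ]]), 'world_to_cam': array([[-4.39039284e-01,  8.98375052e-01, -1.29140886e-02,
         3.10100398e+02],
       [ 7.07918274e-01,  3.37039957e-01, -6.20689766e-01,
        -2.94979489e+02],
       [-5.53259636e-01, -2.81649309e-0
[... 478 characters left out ...]
+02],
       [ 1.42695816e-01, -1.83644307e-02, -9.89596206e-01,
         1.03110090e+03],
       [ 0.00000000e+00,  0.00000000e+00,  0.00000000e+00,
         1.00000000e+00]])}
wrist {'K': array([[333.61951238,   0.        , 257.46191713],
       [  0.        , 333.61951238, 186.3206984 ],
       [  0.        ,   0.        ,   1.        ]]), 'T_tool_cam': array([[-1.37442848e-04,  9.56129616e-01,  2.92943917e-01,
        -7.53551296e+01],
       [ 9.56765390e-05, -2.92943906e-01,  9.56129624e-01,
        -1.43150776e+02],
       [ 9.99999986e-01,  1.59441039e-04, -5.12161277e-05,
        -3.82265061e-01],
       [ 0.00000000e+00,  0.00000000e+00,  0.00000000e+00,
         1.00000000e+00]])}
```

View pics/scene0.png

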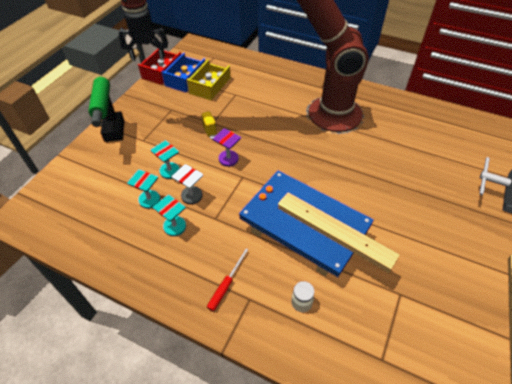

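View pics/top0.png

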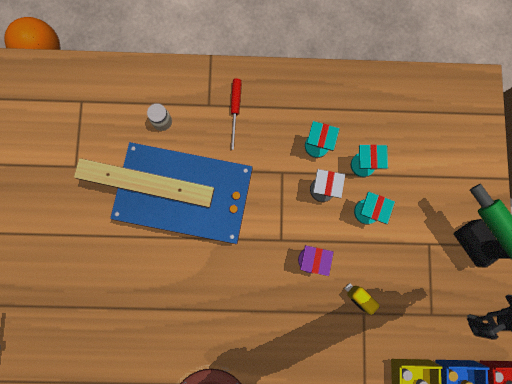

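View pics/wrist0.png

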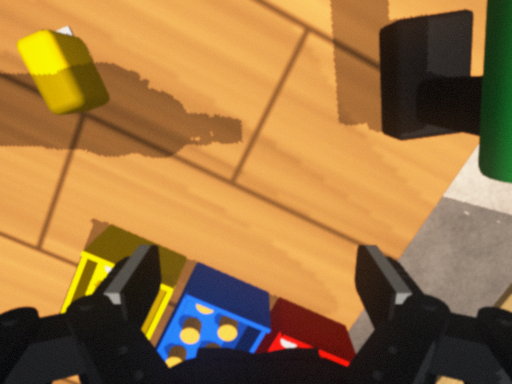

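```bash
cat > h.py <<'E'
import numpy as np, cv2
from station import manip, vision
from scipy.spatial.transform import Rotation as R
def cam(n):
    m=vision.camera_model(n); K=np.array(m["K"])
    if n=="wrist":
        s=manip.get_state(); T=np.eye(4); T[:3,:3]=R.from_quat(s["tcp_rot"]).as_matrix(); T[:3,3]=s["eef_pos"]
        return K,np.linalg.inv(T@np.array(m["T_tool_cam"]))
    return K,np.array(m["world_to_cam"])
def back(K,W,px,z):  # px (n,2) col,row
    px=np.atleast_2d(np.asarray(px,float))
    d=np.c_[px,np.ones(len(px))]@np.linalg.inv(K).T@W[:3,:3]
    c=-W[:3,:3].T@W[:3,3]
    return (c+d*((z-c[2])/d[:,2])[:,None])[:,:2]
def proj(K,W,P):
    p=np.atleast_2d(P)@W[:3,:3].T+W[:3,3]; q=p@K.T; return q[:,:2]/q[:,2:]
E
python3 - <<'E'
from h import *
for n in ["top","scene"]:
    im=vision.get_image(n); K,W=cam(n)
    out=im.copy()
    for name,z in [("stand",80),("board",105),("gauge",103),("dog0",92),("dog1",92),("screw_jar",75),("screwdriver",10),("tape_measure",66)]:
        for r in vision.regions_of(name,n)[:6]:
            m=r["region"]; p=np.argwhere(m)[:,::-1]
            if r["conf"]<.2: continue
            w=back(K,W,p,z).astype(np.float32); rect=cv2.minAreaRect(w)
            print(n,name,round(r["conf"],2),np.round(r["point"],1),m.sum(),np.round(rect[0],1),np.round(rect[1],1),round(rect[2],2))
        np.save(f"pics/{n}_{name}.npy",vision.regions_of(name,n)[0]["region"])if len(vision.regions_of(name,n)) else 0
print(manip.get_state()["time_s"])
E
```

```text
top stand 0.78 [203.9 187.6] 8014 [537.9  85.1] [318.6 202. ] 80.17
top stand 0.61 [194.5 234.2] 48 [532.3 -50.1] [17.7 15. ] 1.67
top board 0.71 [184.1 146.9] 3007 [554.9 174.5] [343.6  55. ] 78.99
top gauge 0.94 [185.8 327.2] 803 [ 557.4 -272.4] [79.3 76.3] 83.3
top gauge 0.92 [142.1 319.5] 929 [ 674.1 -259.9] [74.6 92.8] 73.38
top gauge 0.82 [255.5 314.1] 807 [ 377.7 -244.8] [80.5 64.9] 77.39
top gauge 0.61 [157.5 366.3] 915 [ 626.2 -380.4] [79.1 92.5] 1.67
top gauge 0.55 [209.6 372.7] 971 [ 502.2 -386.7] [88.5 83.3] 70.47
top dog0 0.6 [186.3 327. ] 867 [ 559.6 -275.5] [81.8 80.3] 81.58
top dog0 0.45 [196.3 237.7] 74 [530.6 -50.5] [22.5 19.8] 1.65
top dog0 0.38 [210.1 232.8] 44 [497.4 -44.8] [17.5 15.7] 46.4
top dog1 0.6 [186.3 327. ] 867 [ 559.6 -275.5] [81.8 80.3] 81.58
top dog1 0.45 [196.3 237.7] 74 [530.6 -50.5] [22.5 19.8] 1.65
top dog1 0.38 [210.1 232.8] 44 [497.4 -44.8] [17.5 15.7] 46.4
top screw_jar 0.9 [119.3 161. ] 495 [732.4 154.6] [77.7 51.2] 35.51
top screwdriver 0.69 [ 97.4 234.3] 333 [815.7 -38.3] [ 25.8 110.7] 87.79
top screwdriver 0.6 [186.1 327.9] 878 [ 573.5 -29
[... 730 characters left out ...]
g0 0.51 [187.7 268.5] 46 [501.7 -42.6] [26.3 17.5] 24.78
scene dog0 0.49 [196.8 263. ] 38 [538.7 -47.7] [21.7 17.2] 25.4
scene dog1 0.51 [187.7 268.5] 46 [501.7 -42.6] [26.3 17.5] 24.78
scene dog1 0.49 [196.8 263. ] 38 [538.7 -47.7] [21.7 17.2] 25.4
scene screw_jar 0.75 [293.  304.7] 552 [761.2 165.7] [77.9 52.2] 13.7
scene screw_jar 0.62 [233.9 340.1] 2635 [544.4 173. ] [351.3  71. ] 78.94
scene screwdriver 0.75 [182.3 187.2] 721 [ 531.1 -306.2] [170.2  87.2] 47.72
scene screwdriver 0.65 [294.  220.8] 380 [782.5 -37.9] [ 28.3 176.5] 87.28
scene screwdriver 0.52 [194.  266.4] 26 [479.3 -74.9] [19.8 12.5] 25.31
scene tape_measure 0.81 [122.5 210.4] 307 [ 311.9 -356.8] [142.   44.4] 38.75
2.65
```

```bash
cat > fit.py <<'E'
from h import *
from scipy.optimize import least_squares, minimize
def blob(m,near):
    n,l,s,c=cv2.connectedComponentsWithStats(m.astype(np.uint8))
    i=1+np.argmin([np.hypot(*(c[k]-near))+(1e4 if s[k,4]<15 else 0) for k in range(1,n)])
    return l==i
def fitrect(K,W,mask,z,wx,wy,p0):
    # IoU-like fit of projected rectangle, supersampled edges
    h,w=mask.shape; S=4
    M=cv2.resize(mask.astype(np.float32),None,fx=S,fy=S,interpolation=cv2.INTER_LINEAR)>.5
    ys,xs=np.where(mask); x0,x1,y0,y1=xs.min()-8,xs.max()+9,ys.min()-8,ys.max()+9
    x0=max(x0,0);y0=max(y0,0)
    M=M[y0*S:y1*S,x0*S:x1*S]
    def f(p):
        c,s=np.cos(p[2]),np.sin(p[2])
        q=np.array([[-1,-1],[1,-1],[1,1],[-1,1]])*[wx/2,wy/2]@np.array([[c,s],[-s,c]])+p[:2]
        u=proj(K,W,np.c_[q,np.full(4,z)])
        u=((u+.5)*S-.5-[x0*S,y0*S])
        I=np.zeros(M.shape,np.uint8); cv2.fillPoly(I,[np.round(u*16).astype(np.int32)],1,shift=4)
        return np.sum((I>0)!=M)/max(M.sum(),1)
    best=None
    for d in (3,1):
        r=minimize(f,p0,method="Nelder-Mead",options=dict(initial_simplex=np.array([p0]+[[p0[0]+d*3,p0[1],p0[2]],[p0[0],p0[1]+d*3,p0[2]],[p0[0],p0[1],p0[2]+d*.02]]),xatol=.05,fatol=1e-5)); p0=r.x
    return r.x,r.fun
E
python3 - <<'E'
from fit import *
import sys
for n in ["top","scene"]:
    im=cv2.imread(f"pics/{n}0.png"); K,W=cam(n)
    hsv=cv2.cvtColor(im,cv2.COLOR_BGR2HSV); H,S,V=[hsv[:,:,i].astype(int) for i in range(3)]
    def P(x,y,z): return proj(K,W,[x,y,z])[0]
    bd=np.load(f"pics/{n}_board.npy")
    x,y,z=538,85,80
    blue=(abs(H-108)<12)&(S>120)&(V>60)
    region=np.zeros_like(bd); c=P(538,85,80).astype(int); region[max(0,c[1]-85):c[1]+85,max(0,c[0]-110):c[0]+110]=1
    bl=blue&region
    cv2.imwrite(f"pics/{n}_bl.png",(bl*255).astype(np.uint8))
    org=(H<14)&(S>170)&(V>120)&region
    cnt,l,s,ce=cv2.connectedComponentsWithStats(org.astype(np.uint8))
    for i in range(1,cnt):
        if s[i,4]>=8: print(n,"orange",ce[i],s[i,4],back(K,W,ce[i],92))
    m=((bl|bd).astype(np.uint8)); m=cv2.morphologyEx(m,cv2.MORPH_CLOSE,np.ones((9,9)))&region
    # stand: only pixels not board-> mask board overhang
    print(n,"board",fitrect(K,W,bd,105,50,340,[555,174,-.19]))
    # white plate
    g=P(560,-275,103)
    rr=np.zeros_like(bd); gi=g.astype(int); rr[gi[1]-25:gi[1]+25,gi[0]-25:gi[0]+25]=1
    red=((H<8)|(H>172))&(S>150)&(V>120)&rr
    wh=(S<60)&(V>150)&rr
    rb=blob(red,g); pl=np.argwhere(rb)[:,::-1]
    print(n,"red",pl.mean(0),rb.sum(),back(K,W,pl.mean(0),103)," white+red",fitrect(K,W,(wh|rb),103,60,70,[560,-275,-.17]))
    # stand corners visual
    big=cv2.resize(im[max(0,c[1]-75):c[1]+75,max(0,c[0]-100):c[0]+100],None,fx=4,fy=4,interpolation=cv2.INTER_CUBIC); cv2.imwrite(f"pics/{n}_z.png",big); print("off",max(0,c[0]-100),max(0,c[1]-75))
E
```

```text
top orange [235.04 109.06] 50 [[753.27973813 -41.3470956 ]]
top board (array([ 5.54875007e+02,  1.75656627e+02, -1.94224591e-01]), np.float64(0.04945123472187578))
top red [328.95035461 182.92907801] 141 [[ 566.41508267 -279.38797647]]  white+red (array([ 5.66286213e+02, -2.80207039e+02, -1.74599884e-01]), np.float64(0.07687838884585592))
off 82 116
scene orange [226.125   137.34375] 32 [[ 367.36963084 -256.63346409]]
scene orange [269.33333333 189.55555556] 9 [[504.9207808 -40.046273 ]]
scene orange [262.14285714 196.57142857] 14 [[537.232119   -47.95122555]]
scene orange [221.80073801 287.86715867] 271 [[834.08705228 -17.23220405]]
scene board (array([ 5.64681699e+02,  1.75291220e+02, -2.13729028e-01]), np.float64(0.20250591016548464))
scene red [186.1372549  175.49019608] 51 [[ 570.25374559 -281.07683102]]  white+red (array([ 5.68738807e+02, -2.79131363e+02, -1.56197018e-01]), np.float64(0.1760359781561195))
off 205 140
```

View pics/top_z.png

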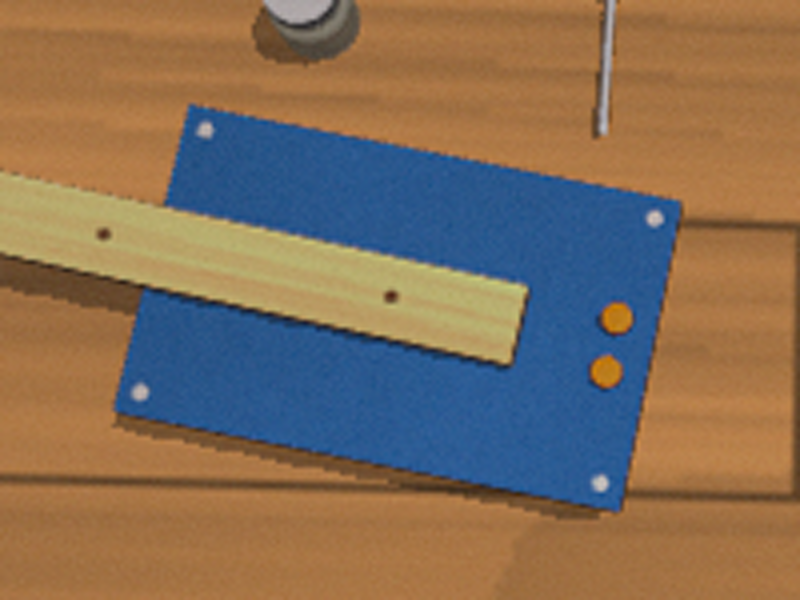

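View pics/scene_z.png

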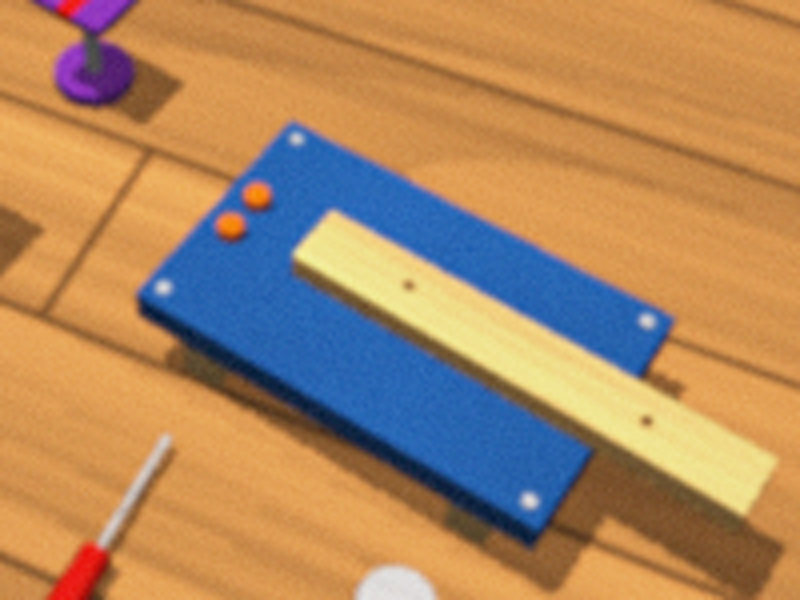

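Run:
```python
from h import *
def pk(n,pts,z,off):
    K,W=cam(n); p=(np.array(pts,float)+.5)/4-.5+off
    return back(K,W,p,z)
T=(82,116);S=(205,140)
def rect(c):  # order: (+x,+y),(+x,-y),(-x,-y),(-x,+y)
    c=np.array(c); d=(c[0]-c[1])+(c[3]-c[2]); yaw=np.arctan2(-d[0],d[1]); return c.mean(0).round(1),round(float(yaw),4),[round(float(np.hypot(*(c[i]-c[i-1]))),1) for i in range(4)]
ts=pk("top",[(191,104),(682,202),(622,511),(117,411)],80,T); print("stand top",rect(ts))
ss=pk("scene",[(533,527),(140,298),(295,123),(675,320)],80,S); print("stand sc",rect(ss))
tp=pk("top",[(617,318),(606,371)],92,T); sp=pk("scene",[(231,223),(257,193)],92,S)
te=pk("top",[(527,287),(511,365)],105,T); se=pk("scene",[(294,256),(333,211)],105,S)
for nm,st,pins,end,g in [("top",ts,tp,te,[566.3,-279.8]),("scene",ss,sp,se,[569.5,-280.2])]:
    c,yaw,_=rect(st); r=np.array([[np.cos(yaw),-np.sin(yaw)],[np.sin(yaw),np.cos(yaw)]])
    print(nm,"pins world",pins.round(1).tolist(),"in stand",((pins-c)@r).round(1).tolist())
    print("end world",end.round(1).tolist(),"in stand",((end-c)@r).round(1).tolist(),"gauge",((np.array(g)-c)@r).round(1))
s=manip.get_state(); M=R.from_quat(s["tcp_rot"]).as_matrix(); print(M.round(3))
```

```text
stand top (array([538. ,  83.9]), -0.1718, [198.7, 317.8, 197.9, 317.8])
stand sc (array([540.2,  87.5]), -0.1681, [197.1, 308.9, 199.4, 314.8])
top pins world [[531.5, -50.2], [498.3, -44.4]] in stand [[16.5, -133.2], [-17.1, -133.2]]
end world [[547.3, 5.0], [499.1, 12.8]] in stand [[22.7, -76.2], [-26.2, -76.7]] gauge [  90.1 -353.5]
scene pins world [[533.0, -49.2], [499.8, -43.9]] in stand [[15.8, -136.0], [-17.9, -136.3]]
end world [[549.8, 6.9], [501.3, 15.9]] in stand [[22.9, -77.8], [-26.4, -77.1]] gauge [  90.4 -357.6]
[[-0.895  0.     0.446]
 [-0.446  0.    -0.895]
 [-0.    -1.    -0.   ]]
```

>>> carry_out([
  [-44.1,5,-37.7],
  [-44.1,5,-37.7],
  [-44.1,5,-37.7],
  [-44.1,5,-37.7],
  [-44.1,5,-37.7],
  [-44.1,5,-37.7],
  [-44.1,5,-37.7],
  [-44.1,5,-37.7],
  [-44.1,5,-37.7],
  [-44.1,5,-37.7],
  [-44.1,5,-37.7],
  [-44.1,5,-37.7],
  [-44.1,8,-37.7],
  [-44.1,8,-37.7],
  [-44.1,8,-37.7],
  [-44.1,8,-37.7],
  [-44.1,8,-37.7],
  [-44.1,8,-37.7],
], spin=[-0.937,-0.937,-0.937,-0.937,-0.937,-0.937,-0.937,-0.937,-0.937,-0.937,-0.937,-0.937,-0.937,-0.937,-0.937,-0.937,-0.937,-0.937], hand=[2,2,2,2,2,2,2,2,2,2,2,2,2,2,2,2,2,2])

```text
time_s: 4.45
eef_pos: [516.8, -48.6, 152.2]
tcp_rot: [0.454, -0.541, 0.542, -0.455]
wrist_force: [-0.3, 0.2, -0.5]
gripper_width: 20.1
```

Run:
```python
from h import *
s=manip.get_state(); print(s["time_s"],s["eef_pos"],s["gripper_width"],s["wrist_force"],s["joint_pos"]); K,W=cam("wrist")
im=vision.get_image("wrist"); cv2.imwrite("pics/w1.png",im[:,:,::-1]); print(R.from_quat(s["tcp_rot"]).as_matrix().round(3))
for p in [(532.2,-49.7,92),(499,-44.2,92)]: print(proj(K,W,p))
for r in vision.regions_of("dog0","wrist"):
    c=r["point"][::-1]; print(r["conf"],c,back(K,W,c,92))
```

```text
4.45 [516.78758811 -48.63813661 152.21156598] 20.120900393621927 [-0.26173288  0.1756396  -0.52794254] [ 0.2484171   0.52671878 -0.29092878  1.89227057  0.21339401  0.75081462
 -0.33519103]
[[-0.173  0.002  0.985]
 [-0.985 -0.    -0.173]
 [-0.    -1.     0.002]]
[[280.58078239 203.29245199]]
[[228.62860042 203.76489789]]
0.79 [280.3, 199.8] [[532.3866088  -47.30091247]]
0.77 [234.8, 199.7] [[503.47250107 -42.15455666]]
```

View pics/w1.png

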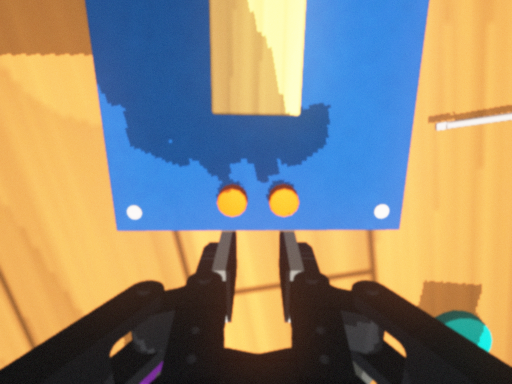

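>>> carry_out([
  [-0.25,2,0],
  [-0.25,4,0],
  [-0.25,5,0],
  [-0.25,5.4,0],
  [-0.25,5.4,0],
  [-0.25,5.4,0],
], spin=[0,0,0,0,0,0], hand=[2,2,2,2,2,2])

```text
time_s: 5.15
eef_pos: [517.4, -45.4, 98.0]
tcp_rot: [0.455, -0.541, 0.541, -0.456]
wrist_force: [-0.8, -0.2, 0.3]
gripper_width: 19.7
```

Run:
```python
from h import *
im=vision.get_image("wrist"); cv2.imwrite("pics/w2.png",im[:,:,::-1])
s=manip.get_state();print(s["eef_pos"],s["wrist_force"])
```

```text
[517.51851179 -45.40849814  98.09778234] [-0.09952538  0.12688243  0.25196712]
```

View pics/w2.png

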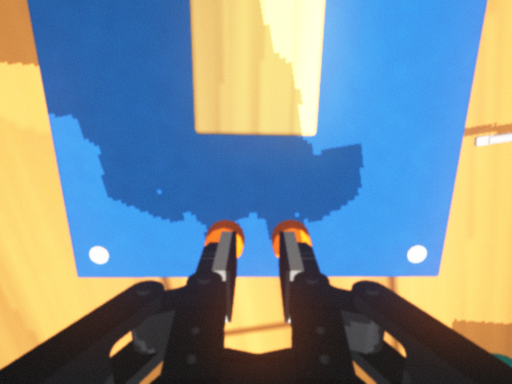

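>>> carry_out([
  [0,0.3,0],
  [0,0.6,0],
  [0,0.9,0],
  [0,1.1,0],
], spin=[0,0,0,0], hand=[2,2,2,2])

```text
time_s: 5.6
eef_pos: [517.2, -45.4, 87.1]
tcp_rot: [0.455, -0.541, 0.541, -0.455]
wrist_force: [-1.2, 0.1, 8.4]
gripper_width: 19.6
```

>>> carry_out([
  [0,0.2,0],
  [0,0.4,0],
  [0,0.5,0],
  [0,0.6,0],
], spin=[0,0,0,0], hand=[2,2,2,2])

```text
time_s: 6.0
eef_pos: [517.2, -45.4, 81.3]
tcp_rot: [0.455, -0.541, 0.541, -0.455]
wrist_force: [-1.2, 0.3, 7.8]
gripper_width: 20.1
```

>>> carry_out([
  [0,0.1,0],
  [0,0.15,0],
  [0,0.2,0],
  [0,0.2,0],
], spin=[0,0,0,0], hand=[2,2,2,2])

```text
time_s: 6.4
eef_pos: [517.2, -45.5, 80.2]
tcp_rot: [0.455, -0.541, 0.542, -0.455]
wrist_force: [-2.7, 0.7, 14.6]
gripper_width: 20.1
```

>>> carry_out([
  [0,0.05,0],
  [0,0.1,0],
  [0,0.1,0],
], spin=[0,0,0], hand=[2,2,2])

```text
time_s: 6.7
eef_pos: [517.2, -45.4, 80.2]
tcp_rot: [0.455, -0.54, 0.542, -0.455]
wrist_force: [-5.1, -0.2, 21.7]
gripper_width: 19.9
```

>>> carry_out([
  [0,-1,0],
  [0,-4,0],
  [-3,-7,0],
  [-5,-7,0],
  [-5,-7,0],
  [-5,-7,0],
], spin=[0,0,0,0,0,0], hand=[2,2,5,8,8,8])

```text
time_s: 7.3
eef_pos: [524.9, 3.6, 147.0]
tcp_rot: [-0.456, 0.541, -0.541, 0.455]
wrist_force: [1.4, -0.9, -0.0]
gripper_width: 76.7
```

Run:
```python
from h import *
s=manip.get_state();print(s["eef_pos"],s["wrist_force"],s["gripper_width"]); K,W=cam("wrist")
im=vision.get_image("wrist"); cv2.imwrite("pics/w3.png",im[:,:,::-1])
im=vision.get_image("scene"); 
cv2.imwrite("pics/s3.png",cv2.resize(im[160:230,230:330,::-1],None,fx=7,fy=7,interpolation=cv2.INTER_CUBIC))
```

```text
[524.89795905   3.57906188 146.98886813] [ 1.35053459 -0.93817855 -0.02128099] 76.72964912699105
```

View pics/w3.png

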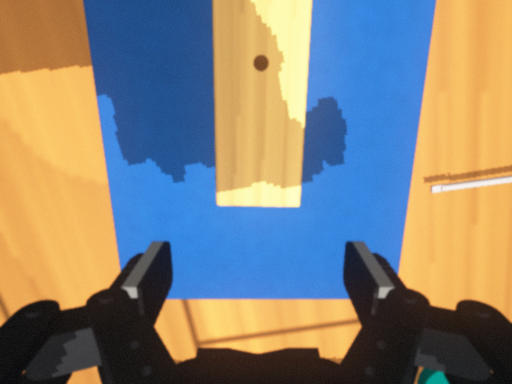

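View pics/s3.png

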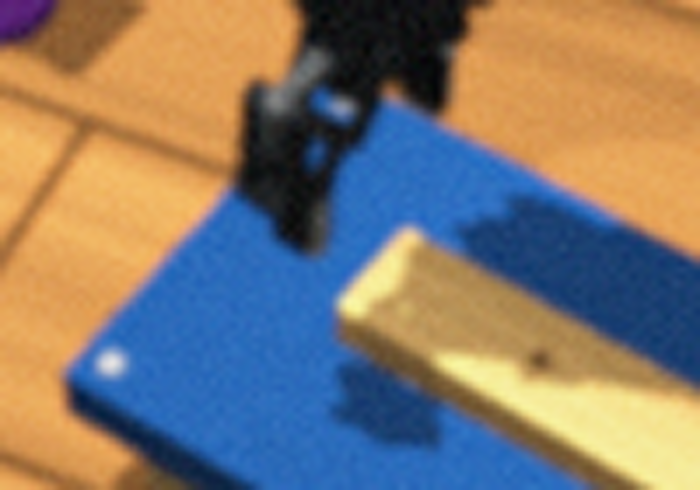

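Run:
```python
from h import *
K,W=cam("wrist"); yaw=-0.171; c=np.array([539,85.5]); r=np.array([[np.cos(yaw),-np.sin(yaw)],[np.sin(yaw),np.cos(yaw)]])
for p in [(213,0),(217.5,205),(311.5,0),(300.5,205),(261,63)]:
    w=back(K,W,p,105)[0]; print(p,w.round(1),((w-c)@r).round(1))
for p in [(168,298),(340,299),(103,130),(421,130)]:
    w=back(K,W,p,80)[0]; print(p,w.round(1),((w-c)@r).round(1))
s=manip.get_state();print(((s["eef_pos"][:2]-c)@r),R.from_quat(s["tcp_rot"]).as_matrix().round(4))
```

```text
(213, 0) [523.1 119.3] [-21.4  30.7]
(217.5, 205) [502.9  13.4] [-23.3 -77.2]
(311.5, 0) [571.  110.9] [27.3 30.5]
(300.5, 205) [551.1   5. ] [ 25.6 -77.3]
(261, 63) [541.5  86.4] [2.3 1.3]
(168, 298) [447.3 -60. ] [ -65.6 -159. ]
(340, 299) [571.4 -82.4] [  60.5 -160. ]
(103, 130) [438.   66.1] [-96.3 -36.4]
(421, 130) [633.7  31.8] [102.4 -36.8]
[ 4.35627645e-02 -8.44875004e+01] [[-0.173  -0.0021  0.9849]
 [-0.9849 -0.0012 -0.173 ]
 [ 0.0015 -1.     -0.0018]]
```

>>> carry_out([
  [-5,0,0.55],
  [-10,0,0.55],
  [-15,0,0.55],
  [-20,0,0.55],
  [-25,0,0.55],
  [-29.2,0,0.55],
  [-29.2,0,0.55],
  [-29.2,0,0.55],
  [-29.2,0,0.55],
  [-29.2,0,0.55],
], spin=[0,0,0,0,0,0,0,0,0,0], hand=[8.5,8.5,8.5,8.5,8.5,8.5,8.5,8.5,8.5,8.5])

```text
time_s: 8.4
eef_pos: [581.5, 287.5, 147.0]
tcp_rot: [0.455, -0.541, 0.542, -0.454]
wrist_force: [0.1, -0.3, 0.1]
gripper_width: 84.9
```

Run:
```python
from h import *
yaw=-0.171; c=np.array([539,85.5]); r=np.array([[np.cos(yaw),-np.sin(yaw)],[np.sin(yaw),np.cos(yaw)]])
s=manip.get_state();print(s["eef_pos"],((s["eef_pos"][:2]-c)@r),s["gripper_width"],s["joint_pos"])
im=vision.get_image("wrist"); cv2.imwrite("pics/w4.png",im[:,:,::-1])
im=vision.get_image("top"); cv2.imwrite("pics/t4.png",cv2.resize(im[110:260,60:260,::-1],None,fx=4,fy=4,interpolation=cv2.INTER_CUBIC))
```

```text
[581.47312421 287.54987519 147.02662062] [  7.47126493 206.33055649] 84.9119142323966 [-0.34810717  0.70721956 -0.25577801  1.52019818  0.20670785  0.94214394
 -0.84300211]
```

View pics/w4.png

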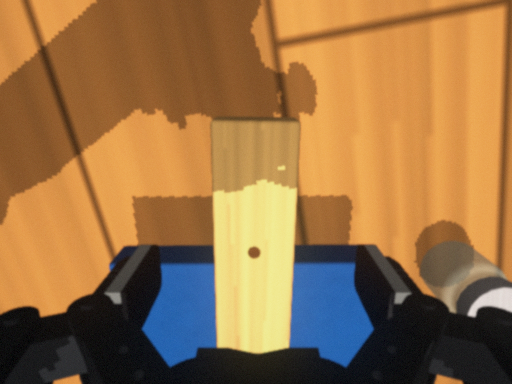

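View pics/t4.png

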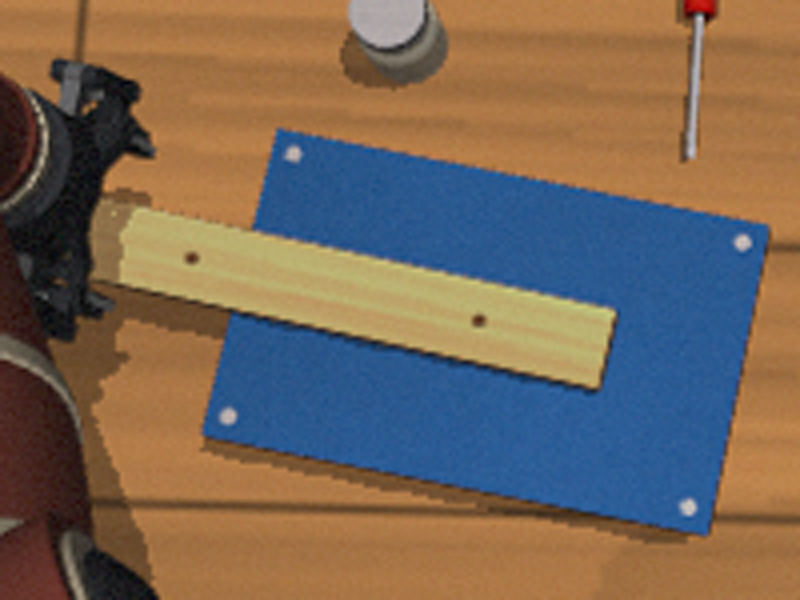

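>>> carry_out([
  [0,2,-0.2],
  [0,4,-0.2],
  [0,5.5,-0.2],
  [0,6.4,-0.2],
  [0,6.4,-0.2],
  [0,6.4,-0.2],
  [0,6.4,-0.2],
], spin=[0,0,0,0,0,0,0], hand=[8.5,8.5,8.5,8.5,8.5,8.5,8.5])

```text
time_s: 9.2
eef_pos: [579.5, 291.4, 84.4]
tcp_rot: [0.454, -0.541, 0.541, -0.456]
wrist_force: [0.1, -0.3, 0.5]
gripper_width: 84.8
```

>>> carry_out([
  [0,0,0],
  [0,0,0],
  [0,0,0],
  [0,0,0],
  [0,0,0],
  [0,0,0],
  [0,0,0],
  [0,0,0],
], spin=[0,0,0,0,0,0,0,0], hand=[6,5,4,3,3,3,3,3])

```text
time_s: 10.0
eef_pos: [579.1, 291.2, 84.1]
tcp_rot: [0.455, -0.541, 0.541, -0.456]
wrist_force: [-0.9, -1.2, 5.0]
gripper_width: 49.1
```

Run:
```python
from h import *
s=manip.get_state();print(s["time_s"],s["eef_pos"],s["gripper_width"],s["wrist_force"],s["moment"])
im=vision.get_image("wrist"); cv2.imwrite("pics/w5.png",im[:,:,::-1])
im=vision.get_image("scene"); cv2.imwrite("pics/s5.png",cv2.resize(im[150:300,220:420,::-1],None,fx=4,fy=4,interpolation=cv2.INTER_CUBIC))
```

```text
10.0 [579.1442989  291.19850855  84.05424058] 49.06270301707416 [-0.93267967 -1.18031178  5.01725563] [-0.20388966  0.17713846 -0.05387345]
```

View pics/w5.png

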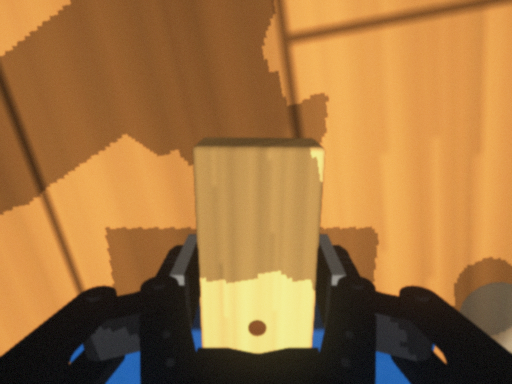

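View pics/s5.png

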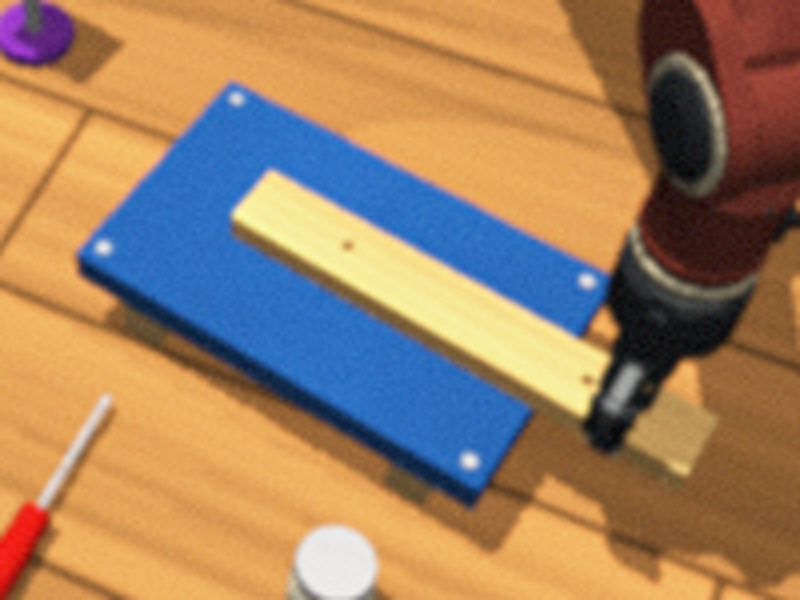

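>>> carry_out([
  [0,-0.04,0],
  [1,-0.04,0],
  [2,-0.04,0],
  [3,-0.04,0],
  [4,-0.04,0],
  [5,-0.04,0],
  [5,-0.04,0],
], spin=[0,0,0,0,0,0,0], hand=[3,3,3,3,3,3,3])

```text
time_s: 10.8
eef_pos: [570.6, 239.0, 84.3]
tcp_rot: [0.455, -0.541, 0.542, -0.454]
wrist_force: [-1.0, 0.6, 7.9]
gripper_width: 48.5
```

>>> carry_out([
  [1,0,0],
  [2,0,0],
  [3,0,0],
  [4,0,0],
  [5,0,0],
  [6,0,0],
  [6,0,0],
], spin=[0,0,0,0,0,0,0], hand=[3,3,3,3,3,3,3])

```text
time_s: 11.5
eef_pos: [560.1, 180.0, 84.3]
tcp_rot: [0.455, -0.541, 0.542, -0.454]
wrist_force: [0.2, -0.9, 7.0]
gripper_width: 48.7
```

Run:
```python
from h import *
s=manip.get_state();print(s["time_s"],s["eef_pos"],s["gripper_width"],s["wrist_force"],s["moment"])
im=vision.get_image("scene"); cv2.imwrite("pics/s6.png",cv2.resize(im[150:300,180:380,::-1],None,fx=4,fy=4,interpolation=cv2.INTER_CUBIC))
```

```text
11.5 [560.13950532 180.02424679  84.26889084] 48.73926246243402 [ 0.24852028 -0.93976582  6.98867578] [ 0.19610817 -0.12251972 -0.04323073]
```

View pics/s6.png

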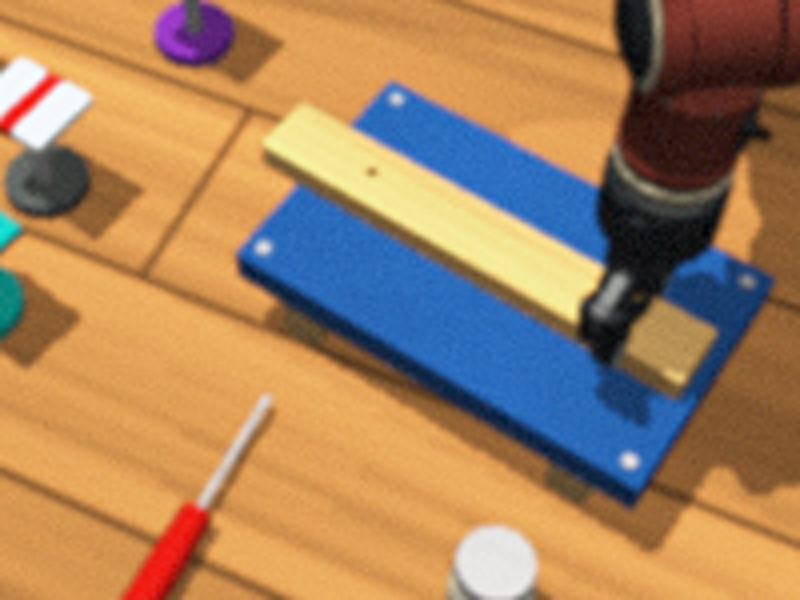

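>>> carry_out([
  [1,0,0],
  [2.5,0,0],
  [4,0,0],
  [5.5,0,0],
  [7,0,0],
  [8.5,0,0],
  [10,0,0],
  [11.5,0,0],
  [13,0,0],
  [14,0,0],
  [14,0,0],
  [14,0,0],
], spin=[0,0,0,0,0,0,0,0,0,0,0,0], hand=[3,3,3,3,3,3,3,3,3,3,3,3])

```text
time_s: 12.75
eef_pos: [535.7, 41.9, 84.2]
tcp_rot: [0.455, -0.541, 0.542, -0.454]
wrist_force: [-0.0, -0.1, 8.0]
gripper_width: 48.4
```

Run:
```python
from h import *
s=manip.get_state();print(s["time_s"],s["eef_pos"],s["gripper_width"],s["wrist_force"],s["moment"])
im=vision.get_image("scene"); cv2.imwrite("pics/s7.png",cv2.resize(im[130:240,140:300,::-1],None,fx=5,fy=5,interpolation=cv2.INTER_CUBIC))
im=vision.get_image("top"); cv2.imwrite("pics/t7.png",cv2.resize(im[130:250,200:360,::-1],None,fx=5,fy=5,interpolation=cv2.INTER_CUBIC))
```

```text
12.75 [535.73070814  41.88749845  84.23372833] 48.422230139638245 [-0.03235076 -0.12710127  8.04749401] [ 0.07174179 -0.1499014  -0.01291338]
```

View pics/s7.png

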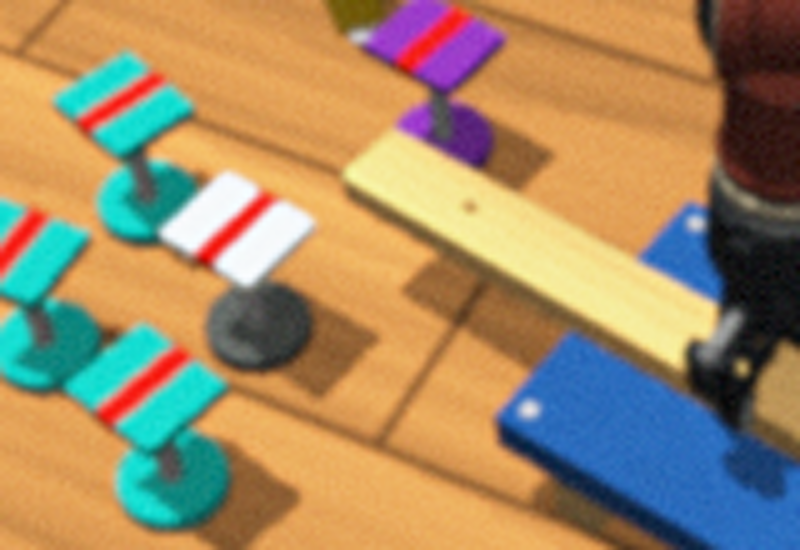

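View pics/t7.png

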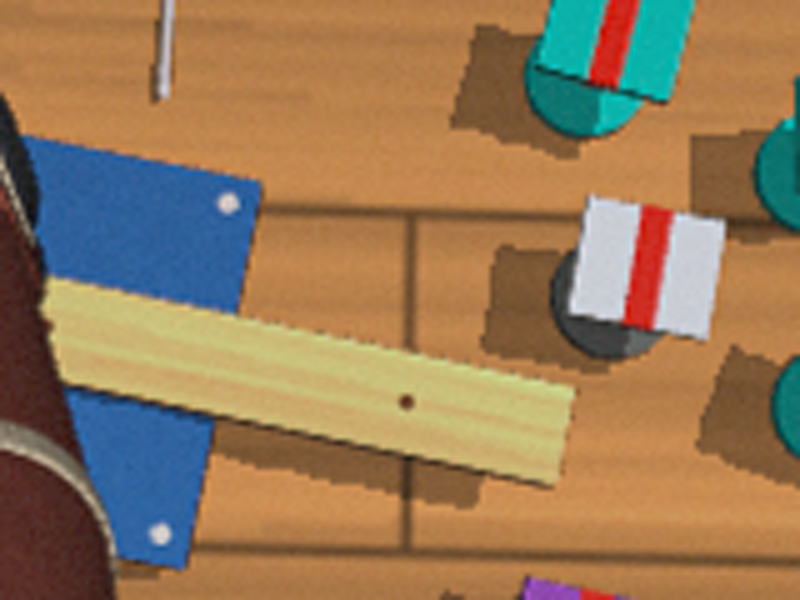

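Run:
```python
from h import *
yaw=-0.1715; r=np.array([[np.cos(yaw),-np.sin(yaw)],[np.sin(yaw),np.cos(yaw)]]); c=np.array([539,85.5])
def pk(n,pts,z,off):
    K,W=cam(n); p=(np.array(pts,float)+.5)/5-.5+off
    return (back(K,W,p,z)-c)@r
for n,o,e,g in [("top",(200,130),[(573,388),(555,487)],[(642,328),(657,207)]),("scene",(140,130),[(344,175),(395,132)],[(268,198),(206,257)])]:
    E=pk(n,e,105,o);G=pk(n,g,103,o);print(n,E.round(1).tolist(),G.round(1).tolist(),"need",E[:,1].mean()-G[:,1].mean())
```

```text
top [[22.4, -329.2], [-27.0, -329.0]] [[58.6, -357.7], [119.9, -354.8]] need 27.164386003119148
scene [[23.0, -328.4], [-22.6, -325.6]] [[62.4, -355.2], [118.4, -354.4]] need 27.774245597888182
```

>>> carry_out([
  [0.7,0,0],
  [1.4,0,0],
  [2.1,0,0],
  [2.6,0,0],
  [2.75,0,0],
  [2.75,0,0],
  [2.75,0,0],
], spin=[0,0,0,0,0,0,0], hand=[3,3,3,3,3,3,3])

```text
time_s: 13.55
eef_pos: [531.2, 17.3, 84.2]
tcp_rot: [0.455, -0.541, 0.541, -0.455]
wrist_force: [1.3, 4.1, 7.7]
gripper_width: 48.7
```

Run:
```python
from h import *
s=manip.get_state();print(s["time_s"],s["eef_pos"],s["gripper_width"],s["wrist_force"],s["moment"])
im=vision.get_image("scene"); cv2.imwrite("pics/s8.png",cv2.resize(im[130:240,140:300,::-1],None,fx=5,fy=5,interpolation=cv2.INTER_CUBIC))
im=vision.get_image("top"); cv2.imwrite("pics/t8.png",cv2.resize(im[130:250,200:360,::-1],None,fx=5,fy=5,interpolation=cv2.INTER_CUBIC))
im=vision.get_image("wrist"); cv2.imwrite("pics/w8.png",im[:,:,::-1])
```

```text
13.55 [531.1915493   17.28895723  84.21888834] 48.668704370203756 [1.25143922 4.14974776 7.73572174] [ 0.72388642 -0.23297574 -0.05408639]
```

View pics/s8.png

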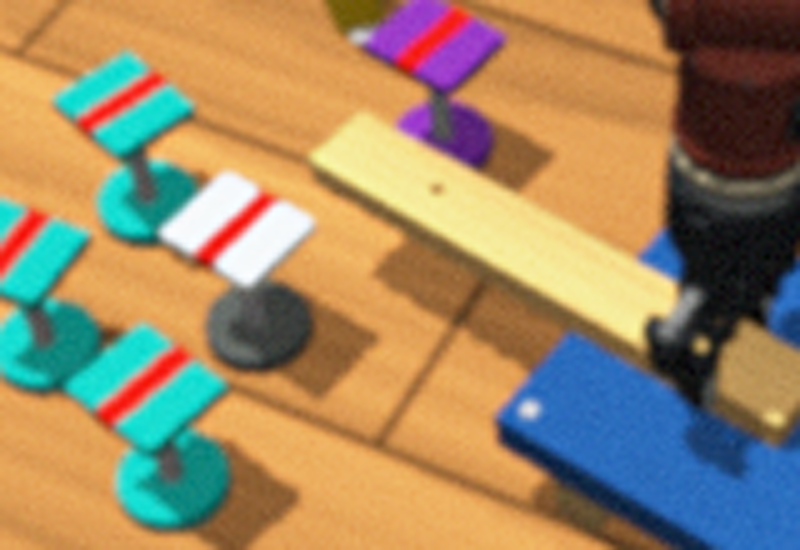

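View pics/t8.png

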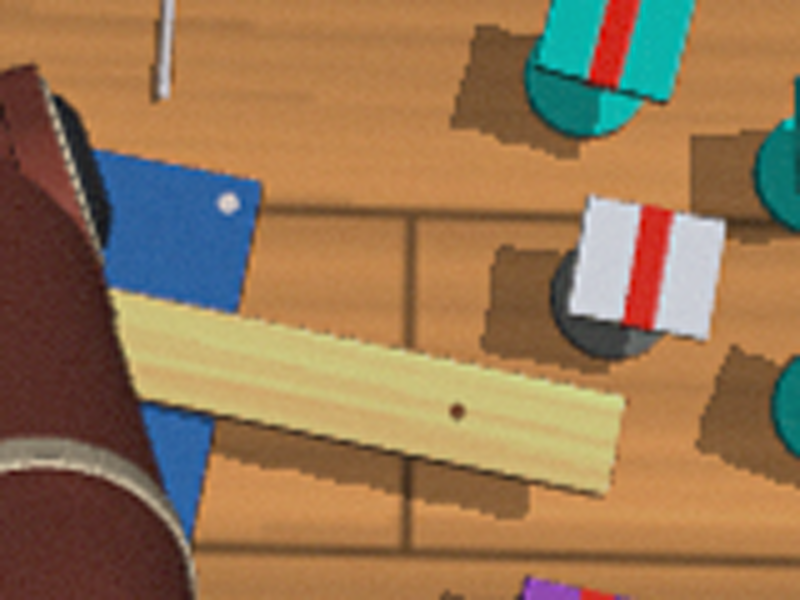

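View pics/w8.png

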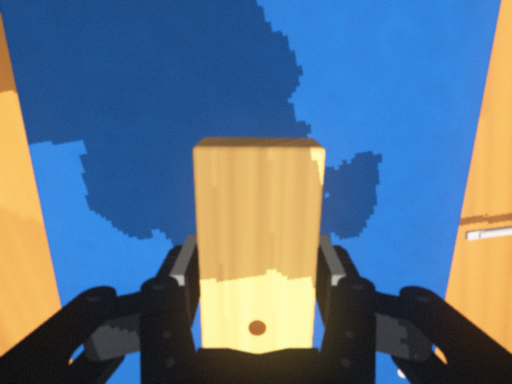

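```bash
cat > m.py <<'E'
from h import *
yaw=-0.1715; r=np.array([[np.cos(yaw),-np.sin(yaw)],[np.sin(yaw),np.cos(yaw)]]); c=np.array([539,85.5])
def pk(n,pts,z,off):
    K,W=cam(n); p=(np.array(pts,float)+.5)/5-.5+off
    return (back(K,W,p,z)-c)@r
def go(te,se):
  for n,o,e,g in [("top",(200,130),te,[(642,328),(657,207)]),("scene",(140,130),se,[(268,198),(206,257)])]:
    E=pk(n,e,105,o);G=pk(n,g,103,o);print(n,E.round(1).tolist(),G.round(1).tolist(),"need",E[:,1].mean()-G[:,1].mean())
E
python3 -c "
from m import *
go([(624,398),(606,496)],[(311,156),(361,112)])
s=manip.get_state();print(s['eef_pos'],s['wrist_force'],s['effort'],s['qvel'])"
```

```text
top [[22.4, -354.6], [-26.4, -354.1]] [[58.6, -357.7], [119.9, -354.8]] need 1.919580147311649
scene [[22.5, -354.9], [-23.8, -353.6]] [[62.4, -355.2], [118.4, -354.4]] need 0.5712851119498623
[531.24779827  17.30562079  84.25841096] [0.13261934 4.35695051 6.54032461] [  1.79216243 -37.28598118  -0.39306524  -8.62908125   0.53622723
   0.55544732   0.04255014] [-0.0031368   0.00058998 -0.00115797  0.00137693 -0.00065913 -0.00171544
  0.00101915]
```

>>> carry_out([
  [0,0,0],
  [0,0,0],
  [0,0,0],
], spin=[0,0,0], hand=[3,3,3])

```text
time_s: 14.0
eef_pos: [531.2, 17.3, 84.3]
tcp_rot: [0.455, -0.541, 0.541, -0.456]
wrist_force: [0.8, 3.6, 7.2]
gripper_width: 48.7
```

```bash
python3 -c "
from h import *
print(manip.finish_job())"
```

```text
the job is handed in; nothing more can be done
None
```

I pressed both stop pins down together until the fingers touched the stand's top. Then I gripped the board near its rear end, slid it straight out over the pins, and handed in at about 14 s with the grip still holding the rear down.

- **Pins:** no orange shows in the later wrist, top and scene pictures, and the board slid across them without catching. I had no direct reading of how deep they sit.
- **Board end:** against the middle of the red band it is about 1.9 mm short by the top camera and 0.6 mm short by the scene camera. That is within the 8 mm half-width of the band and about the 2 mm calibration error, so I left it there.
- **Level and hold:** the grip presses the board down with about 7 N. The two cameras agree on the end position to within 3 mm, so the board is close to level. I did not measure its tilt separately.
- **Last move fell short:** it reached 25 mm of the 27.5 mm I commanded and left about 4 N of sideways force, probably friction.
- **Jar, screwdriver and tape measure:** I kept clear of all three. I did not measure their positions again at the end.

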